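# Lock the pipette carrier with the wing nut

## Robot

A 7-joint arm with a two-finger parallel gripper is mounted at the origin on the work surface. World frame = base frame: x ahead of the robot, y to its left, z up, the work surface at z = 0. Lengths are in m, angles in rad, forces in N, time in s.
With the tool pointing down it reaches from about 0.35 to 0.9 m from the base axis. Payload 8.1 kg.
Tool frame: the origin (TCP) lies midway between the tips of the shut fingers; the grasp point (between the pads) lies 19 mm behind it; z points along the fingers, y is the line along which they close (so a half turn about z gives the same grasp; the last joint's range is limited). The gripper opens to 92 mm and grips with 3 to 60 N. Pads are 19 mm wide; open, the fingers measure 130 mm over their backs; the gripper's body (75 mm by 190 mm) begins 47 mm behind the grasp point.
Start: joints at [-0.103, 0.434, 0.025, 1.573, -0.012, 1.134, -0.075], TCP at [0.625, -0, 0.195] pointing down, gripper open.
Joint ranges: [-2.62, 2.62], [-0.44, 2.09], [-1.27, 1.32], [0.08, 2.57], [-1.32, 4.46], [0.12, 2], [-2.74, 2.74]. Speed limits (rad/s): [2.22, 2.22, 3.01, 3.01, 3.14, 3.14, 3.14].

## Interface

Orientations are given as a rotation vector (axis times angle).
In Python, from cell import readout, get_image, calibration, ticket gives the robot as it stands. The module is installed in compiled form; this text tells all that it offers.
- The arm moves only by the tool move_arm, never from a script. Its argument "series" is a list of rows, each a list of 6 numbers: the shift along the world's x, y, z as a fraction of full scale, then the turn, a rotation vector about the world's x, y, z as a fraction of full scale. A call has 1 to 5 rows; each row is the pose to reach, as a shift and turn from the pose commanded when the call began; what a row does not reach only later rows make up. Full scale, the value 1, is 0.75 m for a shift and 60 degrees for a turn. A row lasts 1/10 s, in which the tool goes at most 50 mm and 8.59 degrees, less where a joint would pass 70% of its speed; a pose out of reach is approached as far as the arm can. A call with a number of a shift or a turn outside -1 to 1 is refused whole. A call with a gripper value outside its range is refused whole. "claw" is the opening, from -1 (shut) to 1 (fully open), so that 0 is half open, set as the call begins (left out, the last holds). The fingers move at their own pace and stop on an object; "squeeze" is the grip in N (left out, the last holds). Time passes only in rows, so rows that repeat a pose let the fingers close. It gives the time, the measured TCP pose, the force, the opening and the grip force at its end, in the units of the state.
- readout.observe(): the state, without advancing time (a new reading comes with each control period).
- get_image(name): name is "scene" or "side" or "wrist"; returns (picture, depth): 420x560x3 uint8, red, green, blue; 420x560 float32, m along the optical axis (not along the pixel's ray), 0 where there is no reading.
- calibration(name): a dict with "fx", "fy", "cx", "cy" (pixels), "view" (4x4, takes a point from world to camera coordinates); the wrist camera has in their place "mount" (4x4, takes a point from camera to tool coordinates, whose origin is the TCP and whose axes are the flange's). Camera axes: x right, y down, z forward; pixel columns grow to the right and rows downward; lengths in m; the calibration is good to about 2 mm. A picture is of the moment at which its call begins: read the wrist's pose just before it. calibration takes no time and is no camera call.
- ticket.sign_off(): hands the job in; it is judged then, once.
The state is a dict: "clock": time; "joints": joint angles; "dq": joint speeds; "joint_efforts": joint torques, N m; "position": TCP position; "ee_rot": TCP orientation; "force": force on the tool from outside, world axes, zero at the start; "ft_torque": the same for the moment, N m; "width": opening from 0.0 (shut) to 1.0 (fully open); "gripper_force": force on a finger pad.
Only numpy, scipy, OpenCV 4.12 (cv2) and the standard library are available. Lean on these libraries where they do the work, as an engineer would, in place of code of your own. Each camera call takes 0.05 s, during which the arm holds its last target. There are 200 camera calls.

## Task

On the micromanipulator stand, run the wing nut down the threaded stud until it meets the lock washer on the hex nut, then tighten it down on them to about 0.4 newton metres so that the pair is locked. The hex nut holds the carrier's setting and must not turn; leave the dish, the tip rack and the objective where they are, and let go of the wing nut when done.

Things in the scene. Friction and masses are not known exactly. Their poses are not given: they have to be found in the camera images.
- stand: Micromanipulator stand, fixed: aluminium base plate 120 x 100 x 18 mm with an upright threaded steel stud, 10 mm in diameter, whose top is 137 mm above the work surface. Origin on the stud's axis at the work surface; z up.
- carrier: Pipette carrier, fixed at a set height on the stud: aluminium block 50 x 36 x 14 mm round the stud, with an arm 100 mm long and a thin pipette holder reaching out along its +x. Origin on the stud's axis at the block's underside, about 50 mm above the work surface. The hex nut rests on the block.
- stop_nut (a joint): Turn of the hex nut from its setting (rad, 0 at the start, positive clockwise seen from above). It must stay within 0.08 rad of 0.
- wing_nut: Steel wing nut started on the stud, 0.5 to 1.6 mm above the washer. Origin on the stud's axis at its underside, z up. Flat-sided middle 26 mm long (x), 16 mm thick (y), 36 mm tall; two wings 12 mm thick along +x and -x, 50 mm over both, tips 40 mm above the underside. Grip it from above across the 16 mm thickness. It stays where it is left.
- dish: Bystander: loose round open glass dish, 90 mm across, 16 mm tall. Origin at the centre of its underside.
- tip_rack: Bystander: loose white box with blue pipette tips, 115 x 78 x 49 mm. Origin at the centre of its underside.
- objective: Bystander: loose dark microscope objective standing upright, 33 mm across, 48 mm tall. Origin at the centre of its underside.
- stud_top (a point): Top of the stud, on its axis; up to 25 mm above the wing nut. Right-hand thread: clockwise from above screws the wing nut down, 2 mm a turn. It runs at about 0.03 N m until it meets the washer; there the torque steps to about 0.27 N m and climbs with turning: 0.4 N m after about 0.15 rad, 0.65 N m after about 0.4 rad (while turning; once stopped, up to 0.15 N m less is felt).
- washer: Dark toothed lock washer lying on the hex nut, round the stud: 25 mm across, 2 mm thick, with a tab 7 mm wide out to 20 mm from the axis along its +x. Origin on the stud's axis at its underside, its top 2 mm higher. Once the wing nut bears on it, the washer turns with the wing nut as its teeth bite, and stays there when let go.
- washer_tab (a point): Point on the washer's tab, 19 mm from the stud's axis. It moves round with the washer: about 3 mm at 0.4 N m.
- stop_top (a point): Centre of the top face of the steel hex nut, on the stud's axis. The hex nut is 30 mm across corners, 14 mm tall, and sits directly on the carrier block. Its thread grips: it begins to turn with the wing nut when that is tightened to about 0.65 N m, which spoils the setting.

How it is judged:
By the outcome, as a careful person would: the job done as asked, in the order asked, and still so for the second after the job is handed in, with the robot touching nothing.
It also fails if it takes over 64 s, if anything falls off the work surface, if the arm or the gripper's body presses on something with over 40 N, if the wrist force passes 120 N, or if a joint passes its speed limit or range.

## Working session

There is one attempt and no reset: what is moved stays moved. The work goes in short steps, Python scripts to look and compute and a tool call to move; the robot and the scene stay as the last step left them, time stands still between calls to the robot, and variables do not carry over. Pictures are saved under pics/ and viewed, at most 10 in all, crops included, and the job is handed in when it is done.

Besides the shell and the picture viewer there is one more tool, called after "Emit:" by a JSON object that holds its "fn" and its "kwargs". move_arm: Moves the arm, as the interface text tells. Shift numbers are shares of 0.75 m and turn numbers shares of 60 degrees, none past 1 either way. Its arguments: {"type":"object","properties":{"series":{"type":"array"},"claw":{"type":"number"},"squeeze":{"type":"number"}},"required":["series"]}

```bash
mkdir -p pics; cat > h.py <<'E'
import numpy as np, cv2
from cell import readout, get_image, calibration, ticket
from scipy.spatial.transform import Rotation as R
def save(n,im): cv2.imwrite('pics/'+n,cv2.cvtColor(im,cv2.COLOR_RGB2BGR))
def view(name,s=None):
    c=calibration(name)
    if name!='wrist': return c, np.array(c['view'])
    T=np.eye(4);T[:3,:3]=R.from_rotvec(s['ee_rot']).as_matrix();T[:3,3]=s['position']
    return c, np.linalg.inv(T@np.array(c['mount']))
def world(c,V,u,v,d):
    p=np.stack([(u-c['cx'])/c['fx']*d,(v-c['cy'])/c['fy']*d,d,np.ones_like(d)],-1)
    return (p@np.linalg.inv(V).T)[...,:3]
def ray(c,V,u,v,z):
    I=np.linalg.inv(V);d=I[:3,:3]@[(u-c['cx'])/c['fx'],(v-c['cy'])/c['fy'],1];o=I[:3,3]
    return o+d*(z-o[2])/d[2]
def proj(c,V,p):
    q=V@np.append(p,1);return c['fx']*q[0]/q[2]+c['cx'],c['fy']*q[1]/q[2]+c['cy']
E
python3 - <<'E'
from h import *
s=readout.observe();print({k:np.round(v,3) for k,v in s.items()})
ims=[]
for n in('scene','side','wrist'):
    im,d=get_image(n);ims.append(im);np.savez(n,im=im,d=d)
save('a.png',np.hstack([cv2.resize(i,(400,300)) for i in ims[:2]]))
save('w.png',ims[2])
E
```

```text
{'clock': np.float64(0.0), 'joints': array([-0.103,  0.435,  0.025,  1.574, -0.012,  1.134, -0.075]), 'dq': array([-0.   , -0.   , -0.   ,  0.   , -0.002,  0.   , -0.002]), 'joint_efforts': array([ 0.0000e+00, -6.6785e+01,  9.8500e-01, -3.1446e+01, -6.1000e-02,
        4.3000e-02,  0.0000e+00]), 'position': array([ 0.624, -0.   ,  0.194]), 'ee_rot': array([-2.221e+00, -2.221e+00,  2.000e-03]), 'force': array([-0.627,  0.048, -0.239]), 'ft_torque': array([-0.006, -0.001, -0.07 ]), 'gripper_force': np.float64(0.0), 'width': np.float64(0.997)}
```

View pics/a.png

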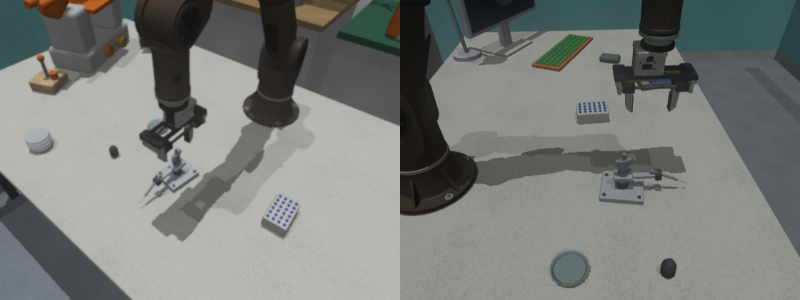

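View pics/w.png

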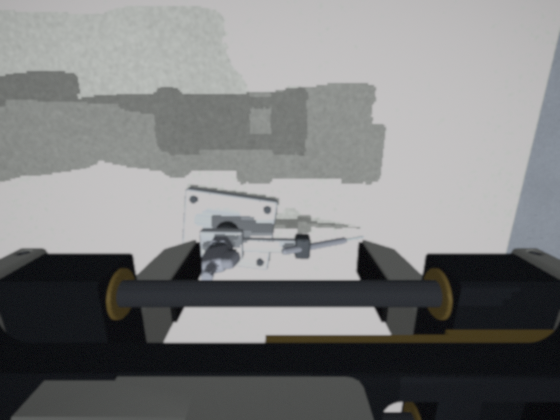

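The stand is near (249,231) in scene and (315,238) in side, and under the gripper at about (225,240) in wrist. The bystanders are well away from it. Next I zoom in on the stand.

```bash
python3 - <<'E'
from h import *
out=[]
for n,(u,v) in dict(scene=(249,231),side=(315,238)).items():
    f=np.load(n+'.npz');out.append(cv2.resize(f['im'][v-50:v+50,u-33:u+33],(396,600),interpolation=cv2.INTER_CUBIC))
    c,V=view(n);d=f['d'];vv,uu=np.mgrid[v-60:v+60,u-60:u+60]
    P=world(c,V,uu,vv,d[v-60:v+60,u-60:u+60])
    print(n,'cam',np.linalg.inv(V)[:3,3].round(3),c['fx'])
    for a,b in((.085,.1),(.1,.112),(.112,.124),(.124,.14)):
        m=(P[...,2]>a)&(P[...,2]<b)&(np.abs(P[...,0]-.63)<.2)
        if m.any(): print(a,m.sum(),np.median(P[m],0).round(4),P[m].min(0).round(3),P[m].max(0).round(3),'px',uu[m].mean().round(1),vv[m].mean().round(1))
save('b.png',np.hstack(out))
E
```

```text
scene cam [1.069 0.427 0.849] 429.1584550761733
0.085 30 [ 0.5617 -0.0567  0.0921] [ 0.544 -0.061  0.086] [ 0.581 -0.055  0.1  ] px 247.6 223.0
0.1 53 [ 0.5659 -0.057   0.1061] [ 0.532 -0.065  0.1  ] [ 0.584 -0.054  0.112] px 246.2 219.9
0.112 80 [ 0.5612 -0.061   0.116 ] [ 0.535 -0.071  0.112] [ 0.581 -0.053  0.123] px 245.9 215.2
0.124 28 [ 0.5577 -0.0628  0.1333] [ 0.551 -0.07   0.124] [ 0.563 -0.059  0.138] px 245.9 209.5
side cam [ 0.471 -0.662  0.658] 432.8492382756795
0.085 75 [ 0.5557 -0.0729  0.0926] [ 0.541 -0.076  0.085] [ 0.574 -0.062  0.1  ] px 312.6 235.4
0.1 128 [ 0.5536 -0.0734  0.1067] [ 0.529 -0.076  0.1  ] [ 0.581 -0.062  0.112] px 312.1 229.9
0.112 175 [ 0.5535 -0.0696  0.1184] [ 0.531 -0.077  0.112] [ 0.578 -0.056  0.124] px 312.6 224.3
0.124 52 [ 0.5552 -0.0682  0.135 ] [ 0.551 -0.072  0.124] [ 0.561 -0.059  0.14 ] px 313.5 217.4
```

View pics/b.png

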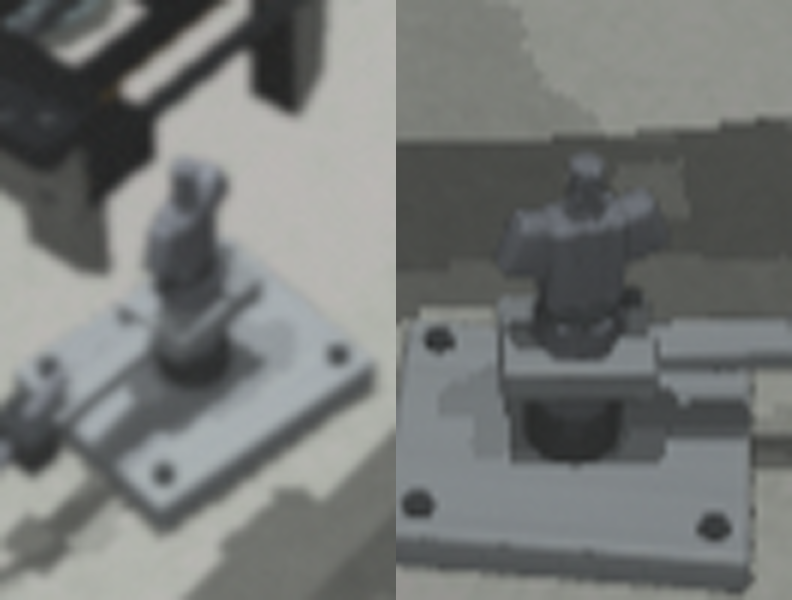

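```bash
python3 - <<'E'
from h import *
print(np.round(calibration('wrist')['mount'],3),calibration('wrist')['fx'])
s=readout.observe()
for n in('side','scene','wrist'):
    f=np.load(n+'.npz');c,V=view(n,s);vv,uu=np.mgrid[0:420,0:560]
    P=world(c,V,uu,vv,f['d'])
    r=np.hypot(P[...,0]-.556,P[...,1]+.065)
    for a,b in((.05,.068),(.117,.1235),(.128,.142)):
        m=(P[...,2]>a)&(P[...,2]<b)&(r<(.035 if a>.1 else .1))&(f['d']>0)
        if m.sum()<5: continue
        q=P[m][:,:2].astype(np.float32);rc=cv2.minAreaRect(q*1000);e=np.linalg.eigh(np.cov(q.T))[1][:,1]
        print(n,a,m.sum(),'mean',P[m].mean(0).round(4),'zmax',P[m][:,2].max().round(4),rc,'ang',np.degrees(np.arctan2(e[1],e[0])).round(1))
E
```

```text
[[-0.001 -0.958 -0.288  0.078]
 [ 1.    -0.001 -0.002  0.   ]
 [ 0.002 -0.288  0.958 -0.189]
 [ 0.     0.     0.     1.   ]] 294.3776073894051
side 0.05 597 mean [ 0.5853 -0.0729  0.0632] zmax 0.068 ((592.6401977539062, -70.83075714111328), (37.59444046020508, 125.10962677001953), 84.06916809082031) ang -179.5
side 0.117 118 mean [ 0.5553 -0.0677  0.1194] zmax 0.1235 ((555.5335083007812, -66.62195587158203), (46.44987869262695, 15.422393798828125), 8.749628067016602) ang -168.5
side 0.128 43 mean [ 0.5557 -0.0676  0.1354] zmax 0.1397 ((555.9812622070312, -65.93240356445312), (12.810983657836914, 9.622323036193848), 84.33269500732422) ang -135.9
scene 0.05 353 mean [ 0.5896 -0.0598  0.0613] zmax 0.0676 ((592.8980102539062, -64.88455200195312), (35.788124084472656, 124.54174041748047), 88.04071807861328) ang 174.7
scene 0.117 30 mean [ 0.5583 -0.0635  0.1192] zmax 0.1234 ((557.8983154296875, -63.7618522644043), (42.41974639892578, 8.565574645996094), 9.341208457946777) ang -171.9
scene 0.128 20 mean [ 0.5577 -0.0635  0.1347] zmax 0.1385 ((556.4122314453125, -63.99015426635742), (11.507528305053711, 9.462888717651367), 42.29896545410156) ang 53.6
wrist 0.05 1446 mean [ 0.5861 -0.0598  0.0623] zmax 0.068 ((591.8003540039062, -66.23294067382812), (35.111785888671875, 124.34268188476562), 85.30022430419922) ang 174.7
wrist 0.117 186 mean [ 0.5647 -0.0618  0.1184] zmax 0.1233 ((562.3287353515625, -63.643699645996094), (32.07058334350586, 13.443418502807617), 5.851114749908447) ang -174.8
wrist 0.128 121 mean [ 0.5563 -0.0629  0.1349] zmax 0.1386 ((555.96337890625, -63.60470199584961), (8.004877090454102, 10.503348350524902), 89.30868530273438) ang 176.0
```

Emit:
{"fn": "move_arm", "kwargs": {"series": [[-0.09,-0.086,0.04,0,0,0.7],[-0.09,-0.086,0.04,0,0,0.7],[-0.09,-0.086,0.04,0,0,0.7],[-0.09,-0.086,0.04,0,0,0.7],[-0.09,-0.086,0.04,0,0,0.7]]}}

```text
clock: 0.65
position: [0.5571, -0.0649, 0.2252]
ee_rot: [1.27, 2.873, 0.0]
force: [0.3, -0.7, 0.7]
width: 1.002
gripper_force: 0.0
```

Emit:
{"fn": "move_arm", "kwargs": {"series": [[0,0,0,0,0,0.7],[0,0,0,0,0,0.7],[0,0,0,0,0,0.7],[0,0,0,0,0,0.7],[0,0,0,0,0,0.7]]}}

```text
clock: 1.15
position: [0.5573, -0.0646, 0.2248]
ee_rot: [-0.155, -3.137, -0.0]
force: [0.4, -0.2, 0.4]
width: 1.002
gripper_force: 0.0
```

Emit:
{"fn": "move_arm", "kwargs": {"series": [[0,0,0,0,0,0.25],[0,0,0,0,0,0.25],[0,0,0,0,0,0.25],[0,0,0,0,0,0.25],[0,0,0,0,0,0.25]]}}

```text
clock: 1.65
position: [0.5574, -0.0645, 0.2249]
ee_rot: [0.242, -3.132, -0.0]
force: [0.2, 0.4, 0.4]
width: 1.003
gripper_force: 0.0
```

```bash
cat > m.py <<'E'
from h import *
import sys
s=readout.observe();im,d=get_image('wrist');save(sys.argv[1],im)
M=R.from_rotvec(s['ee_rot']).as_matrix();print(s['clock'],np.round(s['position'],4),'tool y deg',np.degrees(np.arctan2(M[1,1],M[0,1])).round(2),'z',M[:,2].round(3),'j7',s['joints'][6].round(3),'f',np.round(s['force'],2),np.round(s['ft_torque'],3),s['width'])
c,V=view('wrist',s);vv,uu=np.mgrid[0:420,0:560];P=world(c,V,uu,vv,d)
r=np.hypot(P[...,0]-.556,P[...,1]+.0645)
for a,b,rr in((.058,.069,.1),(.076,.0815,.024),(.113,.1235,.03),(.117,.1235,.03),(.1285,.142,.02)):
    m=(P[...,2]>a)&(P[...,2]<b)&(r<rr)&(d>0)
    if m.sum()<8: continue
    q=P[m][:,:2].astype(np.float32);e=np.linalg.eigh(np.cov(q.T))[1][:,1]
    print(a,m.sum(),'mean',P[m].mean(0).round(4),'z',P[m][:,2].max().round(4),np.round(np.concatenate([np.ravel(x) for x in cv2.minAreaRect(q*1000)]),1),'ang',np.degrees(np.arctan2(e[1],e[0])).round(1),'px',uu[m].mean().round(),vv[m].mean().round())
E
python3 m.py w2.png
```

```text
1.65 [ 0.5574 -0.0645  0.2249] tool y deg 98.84 z [-0.  0. -1.] j7 1.648 f [0.2  0.43 0.41] [ 0.095 -0.07  -0.065] 1.0032009654290897
0.058 1146 mean [ 0.5866 -0.067   0.0635] z 0.069 [593.1 -66.5  35.9 124.8  88.6] ang 178.1 px 273.0 207.0
0.076 102 mean [ 0.5544 -0.0643  0.0793] z 0.0815 [554.2 -65.9  21.   27.3   5.2] ang 101.2 px 279.0 186.0
0.113 447 mean [ 0.5531 -0.066   0.1169] z 0.1231 [555.6 -66.1  48.   15.7   9. ] ang -167.7 px 278.0 193.0
0.117 206 mean [ 0.5534 -0.0659  0.1182] z 0.1231 [555.7 -65.5  45.   12.4   9.1] ang -168.2 px 278.0 193.0
0.1285 116 mean [ 0.5552 -0.0657  0.1355] z 0.1379 [555.6 -65.5  10.6   9.9   9.7] ang -179.7 px 278.0 200.0
```

View pics/w2.png

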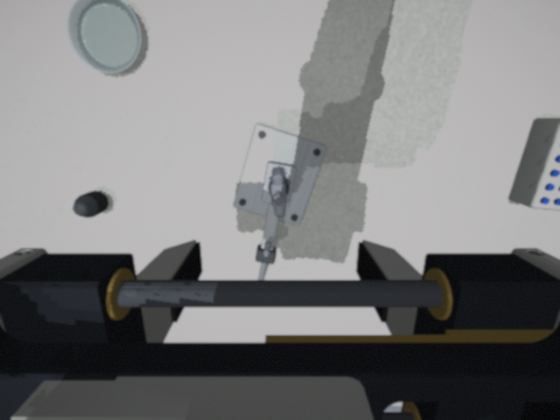

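The wing nut is at (278,190), its long axis close to vertical in the picture, with the stud on the tool axis and clear room on both sides for the fingers. Its centre is about (0.556, -0.065) and its axis is at 9°. The stud top measures about 0.137 and the wing tips about 0.122, both as the text says. I'll descend to a grasp height of 0.106.

Emit:
{"fn": "move_arm", "kwargs": {"series": [[-0.002,-0.001,-0.06,0,0,0],[-0.002,-0.001,-0.12,0,0,0],[-0.002,-0.001,-0.16,0,0,0.003],[-0.002,-0.001,-0.184,0,0,0.003],[-0.002,-0.001,-0.184,0,0,0.003]]}}

```text
clock: 2.2
position: [0.554, -0.0652, 0.0845]
ee_rot: [0.249, -3.127, -0.001]
force: [-0.9, 0.7, 0.7]
width: 1.002
gripper_force: 0.0
```

Emit:
{"fn": "move_arm", "kwargs": {"series": [[0,0,0,0,0,0],[0,0,0,0,0,0],[0,0,0,0,0,0],[0,0,0,0,0,0],[0,0,0,0,0,0]], "claw": -0.45, "squeeze": 10}}

```text
clock: 2.7
position: [0.5563, -0.0653, 0.0876]
ee_rot: [-0.251, 3.131, -0.0]
force: [-0.3, 0.1, -0.2]
width: 0.612
gripper_force: 0.0
```

```bash
python3 m.py w3.png
```

```text
2.7 [ 0.5563 -0.0653  0.0876] tool y deg 99.17 z [ 0.001 -0.    -1.   ] j7 1.601 f [-0.35  0.13 -0.19] [ 0.16  -0.033 -0.031] 0.6115826301233026
0.058 2042 mean [ 0.5737 -0.0674  0.0639] z 0.069 [593.1 -66.3  36.1 124.9  88.6] ang 177.9 px 273.0 243.0
0.076 255 mean [ 0.5537 -0.0645  0.0793] z 0.0812 [554.  -65.5  20.9  26.3   1.1] ang 98.6 px 280.0 229.0
0.113 1119 mean [ 0.547  -0.0663  0.1172] z 0.1235 [553.4 -64.1  58.4  40.9  74.6] ang 55.2 px 279.0 241.0
0.117 507 mean [ 0.5457 -0.0661  0.1189] z 0.1235 [552.7 -64.4  58.9  37.1  80.4] ang 87.5 px 280.0 240.0
0.1285 418 mean [ 0.5548 -0.0656  0.1349] z 0.138 [555.7 -65.5  11.2  11.   16.9] ang -173.1 px 278.0 268.0
```

View pics/w3.png

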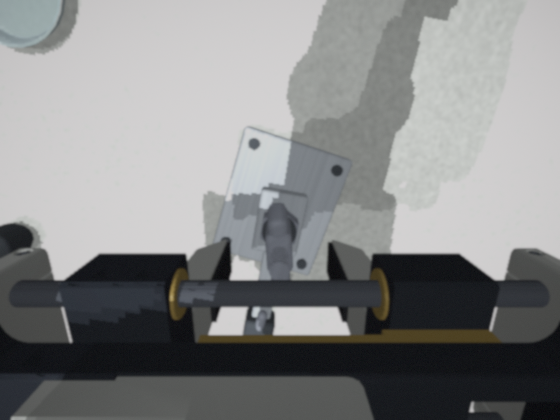

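The fingers stand either side of the nut at columns 222 and 335, and the stud at (278,268) is midway between them, so the grasp is centred. Closing now.

Emit:
{"fn": "move_arm", "kwargs": {"series": [[0,0,0,0,0,0],[0,0,0,0,0,0],[0,0,0,0,0,0],[0,0,0,0,0,0],[0,0,0,0,0,0]], "claw": -1, "squeeze": 30}}

```text
clock: 3.25
position: [0.556, -0.0653, 0.087]
ee_rot: [0.251, -3.132, -0.0]
force: [0.6, -0.3, -0.7]
width: 0.135
gripper_force: 0.0
```

Emit:
{"fn": "move_arm", "kwargs": {"series": [[0,0,0,0,0,0],[0,0,0,0,0,0],[0,0,0,0,0,0],[0,0,0,0,0,0]]}}

```text
clock: 3.65
position: [0.556, -0.0654, 0.087]
ee_rot: [0.251, -3.131, 0.0]
force: [0.2, -1.7, -0.9]
width: 0.1
gripper_force: 30.0
```

```bash
cat > st.py <<'E'
from h import *
s=readout.observe();M=R.from_rotvec(s['ee_rot']).as_matrix()
print(s['clock'].round(2),np.round(s['position'],4),'yaw',np.degrees(np.arctan2(M[1,1],M[0,1])).round(2),'j',np.round(s['joints'],2),'f',np.round(s['force'],2),np.round(s['ft_torque'],3),'w',round(s['width']*92,2),s['gripper_force'])
E
python3 st.py
```

```text
Traceback (most recent call last):
  File "st.py", line 3, in <module>
    print(s['clock'].round(2),np.round(s['position'],4),'yaw',np.degrees(np.arctan2(M[1,1],M[0,1])).round(2),'j',np.round(s['joints'],2),'f',np.round(s['force'],2),np.round(s['ft_torque'],3),'w',round(s['width']*92,2),s['gripper_force'])
          ^^^^^^^^^^^^^^^^
AttributeError: 'float' object has no attribute 'round'
```

```bash
sed -i "s/s\['clock'\].round(2)/s['clock']/" st.py; python3 st.py; python3 - <<'E'
from h import *
o=[]
for n,(u,v) in dict(scene=(249,215),side=(315,230)).items():
    im,d=get_image(n);o.append(cv2.resize(im[v-50:v+50,u-33:u+33],(396,600),interpolation=cv2.INTER_CUBIC))
save('c.png',np.hstack(o))
E
```

```text
3.65 [ 0.556  -0.0654  0.087 ] yaw 99.17 j [ 0.22  0.46 -0.27  1.84  0.16  0.86  1.6 ] f [ 0.17 -1.69 -0.86] [-0.055 -0.136  0.035] w 9.19 29.99989628791809
```

View pics/c.png

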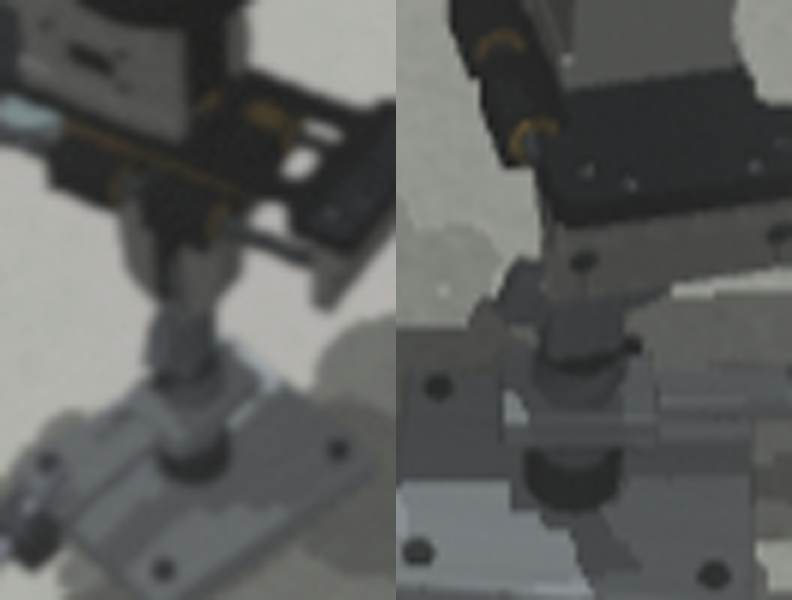

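The fingers hold the nut, but in side view the near fingertip (crop row 300) looks high on it. I'll measure the tip height from the depth.

```bash
python3 - <<'E'
from h import *
vv,uu=np.mgrid[0:420,0:560]
for n in('side','scene'):
    im,d=get_image(n);c,V=view(n);P=world(c,V,uu,vv,d)
    for x in (.546,.551,.556,.561,.566) if n=='side' else ():
        m=(np.abs(P[...,0]-x)<.0012)&(np.abs(P[...,1]+.075)<.03)&(P[...,2]>.07)&(P[...,2]<.15)
        o=np.argsort(vv[m]);print(x,[(round(float(a)*1e3),round(float(b)*1e3)) for a,b in P[m][o][:,1:3]][::2])
    if n=='scene':
        m=(np.hypot(P[...,0]-.556,P[...,1]+.065)<.04)&(P[...,2]>.07)&(P[...,2]<.15)&(np.abs(uu-249)<3)
        o=np.argsort(vv[m]);print([tuple(np.round(q*1e3).astype(int)) for q in P[m][o]][::4])
E
```

```text
0.546 [(-75, 109), (-74, 104), (-74, 98), (-76, 95), (-74, 88), (-73, 85), (-76, 84), (-75, 81), (-77, 80), (-78, 78), (-75, 73), (-76, 71)]
0.551 [(-73, 107), (-75, 104), (-76, 102), (-73, 97), (-76, 97), (-74, 93), (-76, 92), (-74, 85), (-76, 82), (-79, 82), (-77, 74), (-78, 70)]
0.556 [(-75, 112), (-74, 105), (-72, 99), (-73, 94), (-74, 90), (-70, 81), (-77, 83), (-78, 78), (-78, 72)]
0.561 [(-71, 108), (-72, 104), (-71, 97), (-71, 95), (-72, 93), (-72, 90), (-73, 89), (-71, 81), (-76, 84), (-76, 81), (-77, 77), (-78, 75), (-76, 71), (-79, 71)]
0.566 [(-71, 110), (-70, 106), (-71, 104), (-71, 100), (-71, 94), (-72, 90), (-68, 81), (-73, 80), (-71, 73)]
[(np.int64(564), np.int64(-54), np.int64(148)), (np.int64(563), np.int64(-48), np.int64(148)), (np.int64(564), np.int64(-44), np.int64(148)), (np.int64(566), np.int64(-45), np.int64(146)), (np.int64(564), np.int64(-51), np.int64(138)), (np.int64(566), np.int64(-53), np.int64(134)), (np.int64(565), np.int64(-41), np.int64(141)), (np.int64(564), np.int64(-45), np.int64(134)), (np.int64(564), np.int64(-48), np.int64(129)), (np.int64(565), np.int64(-50), np.int64(125)), (np.int64(565), np.int64(-54), np.int64(120)), (np.int64(547), np.int64(-58), np.int64(101)), (np.int64(552), np.int64(-57), np.int64(104)), (np.int64(555), np.int64(-57), np.int64(102)), (np.int64(560), np.int64(-56), np.int64(103)), (np.int64(565), np.int64(-55), np.int64(105)), (np.int64(547), np.int64(-58), np.int64(88)), (np.int64(551), np.int64(-58), np.int64(87)), (np.int64(556), np.int64(-57), np.int64(89)), (np.int64(563), np.int64(-54), np.int64(93)), (np.int64(566), np.int64(-54), np.int64(92)), (np.int64(551), np.int64(-56), np.int64(78)), (np.int64(557), np.int64(-53), np.int64(81)), (np.int64(561), np.int64(-53), np.int64(81)), (np.int64(564), np.int64(-54), np.int64(80)), (np.int64(566), np.int64(-55), np.int64(77)), (np.int64(567), np.int64(-55), np.int64(74))]
```

The nut's face is visible up to about z = 0.112, so the fingertips are well above the TCP height and probably hold the stud (the width fits 10 mm). I'll check where the tips are relative to the TCP in the saved and current images.

```bash
python3 - <<'E'
from h import *
vv,uu=np.mgrid[0:420,0:560]
for n in('side','scene'):
    f=np.load(n+'.npz');c,V=view(n);P=world(c,V,uu,vv,f['d'])
    m=(np.abs(P[...,1])<.05)&(np.abs(P[...,0]-.624)<.1)&(P[...,2]>.148)&(P[...,2]<.26)&(f['d']>0)
    h=np.histogram(P[m][:,2],np.arange(.15,.26,.005))[0];print('start',n,h)
    for sgn in(-1,1):
        k=m&((P[...,0]-.624)*sgn>.03);print(sgn,np.sort(P[k][:,2])[:5].round(4),P[k&(P[...,2]<P[k][:,2].min()+.01)].mean(0).round(3))
    im,d=get_image(n);P=world(c,V,uu,vv,d)
    m=(np.abs(P[...,1]+.065)<.03)&(np.abs(P[...,0]-.556)<.03)&(P[...,2]>.1)&(P[...,2]<.17)
    k=m&(np.abs(P[...,1]+.065)>.0115);q=P[k];print('now',n,q[np.argsort(q[:,2])][:12].round(3).tolist())
E
```

```text
start side [ 0  0  0  0  0  0  0  0  0  0  0  0  0  0  0 10 32 46 54 55 57 63]
-1 [0.2282 0.229  0.2294 0.2308 0.2312] [ 0.573 -0.01   0.234]
1 [0.2274 0.2276 0.2285 0.2287 0.2289] [ 0.673 -0.006  0.233]
now side [[0.531, -0.077, 0.106], [0.533, -0.078, 0.108], [0.535, -0.077, 0.109], [0.547, -0.077, 0.111], [0.533, -0.077, 0.112], [0.542, -0.048, 0.13], [0.542, -0.046, 0.134], [0.542, -0.05, 0.135]]
start scene [ 0  0  0  0  0  0  0  0  0  0  0  0  0  0  3 19 27 37 45 45 45 18]
-1 [0.2248 0.2249 0.225  0.2252 0.226 ] [0.577 0.003 0.23 ]
1 [0.227  0.2288 0.2294 0.2296 0.2301] [0.678 0.011 0.233]
now scene [[0.574, -0.053, 0.106], [0.568, -0.077, 0.123], [0.564, -0.051, 0.123], [0.564, -0.048, 0.125], [0.567, -0.052, 0.128], [0.57, -0.077, 0.128], [0.564, -0.048, 0.129], [0.565, -0.044, 0.129], [0.566, -0.05, 0.129], [0.564, -0.052, 0.13], [0.57, -0.08, 0.13], [0.564, -0.045, 0.13]]
```

```bash
python3 - <<'E'
from h import *
vv,uu=np.mgrid[0:420,0:560]
f=np.load('side.npz');c,V=view('side');P=world(c,V,uu,vv,f['d'])
for z in np.arange(.224,.34,.006):
    m=(np.abs(P[...,1])<.06)&(np.abs(P[...,0]-.624)<.15)&(np.abs(P[...,2]-z)<.003)&(f['d']>0)
    x=P[m][:,0]-.624
    print(z.round(3),m.sum(),'hist x -.12..12 by 10mm',np.histogram(x,np.arange(-.12,.121,.01))[0],'y',P[m][:,1].min().round(3) if m.any() else '')
f=np.load('wrist.npz');d=f['d']
print(d[240:420:10,[60,130,180,280,380]].round(3))
E
```

```text
0.224 0 hist x -.12..12 by 10mm [0 0 0 0 0 0 0 0 0 0 0 0 0 0 0 0 0 0 0 0 0 0 0 0] y 
0.23 29 hist x -.12..12 by 10mm [ 0  0  0  0  0  0  3  5  0  0  0  0  0  0  0  0 15  6  0  0  0  0  0  0] y -0.012
0.236 50 hist x -.12..12 by 10mm [ 0  0  0  0  0  0 14  8  0  0  0  0  0  0  0  0 14 14  0  0  0  0  0  0] y -0.013
0.242 63 hist x -.12..12 by 10mm [ 0  0  0  0  0  6 14  5  0  0  0  0  0  0  0  0 16 18  4  0  0  0  0  0] y -0.014
0.248 67 hist x -.12..12 by 10mm [ 0  0  0  0  0  7 19  7  0  0  0  0  0  0  0  0 14 15  5  0  0  0  0  0] y -0.013
0.254 70 hist x -.12..12 by 10mm [ 0  0  0  0  0 10 18  6  0  0  0  0  0  0  0  0 14 17  5  0  0  0  0  0] y -0.013
0.26 70 hist x -.12..12 by 10mm [ 0  0  0  0  0  7 14  8  0  0  0  0  0  0  0  0 19 13  9  0  0  0  0  0] y -0.013
0.266 84 hist x -.12..12 by 10mm [ 0  0  0  0  0 11 19  9  0  0  0  0  0  0  0  0 17 22  6  0  0  0  0  0] y -0.014
0.272 83 hist x -.12..12 by 10mm [ 0  0  0  0  0 11 15  9  0  0  0  0  0  0  0  0 24 15  9  0  0  0  0  0] y -0.013
0.278 71 hist x -.12..12 by 10mm [ 0  0  0  0  0 11 19  3  0  0  0  0  0  0  0  0 13 18  
[... 1087 characters left out ...]
 0   0  51 118 118  94  88  36  24  22  24  18  24  20  22  24  26  27
  61 105 108  45   0   0] y -0.039
[[0.416 0.414 0.414 0.348 0.414]
 [0.419 0.42  0.157 0.352 0.157]
 [0.091 0.095 0.146 0.423 0.145]
 [0.084 0.095 0.139 0.428 0.14 ]
 [0.079 0.09  0.09  0.091 0.089]
 [0.078 0.086 0.086 0.086 0.086]
 [0.079 0.085 0.086 0.086 0.085]
 [0.08  0.096 0.137 0.449 0.134]
 [0.081 0.096 0.453 0.455 0.134]
 [0.082 0.095 0.458 0.459 0.458]
 [0.083 0.095 0.466 0.078 0.078]
 [0.069 0.068 0.069 0.069 0.069]
 [0.068 0.067 0.066 0.066 0.067]
 [0.065 0.063 0.065 0.064 0.064]
 [0.063 0.062 0.062 0.061 0.063]
 [0.061 0.061 0.061 0.06  0.064]
 [0.059 0.059 0.058 0.057 0.065]
 [0.056 0.055 0.056 0.055 0.065]]
```

The tips are 66 mm below the gripper body, as specified, but about 33 mm above the reported TCP. So the fingers closed on the stud above the nut. I'll open, go 30 mm lower and grip again.

Emit:
{"fn": "move_arm", "kwargs": {"series": [[0,0,0,0,0,0],[0,0,0,0,0,0],[0,0,0,0,0,0],[0,0,0,0,0,0],[0,0,0,0,0,0]], "claw": -0.3}}

```text
clock: 4.45
position: [0.556, -0.0652, 0.0871]
ee_rot: [-0.251, 3.131, 0.0]
force: [0.1, -0.6, 0.4]
width: 0.352
gripper_force: 0.0
```

Emit:
{"fn": "move_arm", "kwargs": {"series": [[0,0,-0.01,0,0,0],[0,0,-0.02,0,0,0],[0,0,-0.03,0,0,0],[0,0,-0.04,0,0,0],[0,0,-0.04,0,0,0]]}}

```text
clock: 4.95
position: [0.5551, -0.0653, 0.0556]
ee_rot: [0.251, -3.129, -0.001]
force: [-0.5, -0.1, -0.2]
width: 0.351
gripper_force: 0.0
```

```bash
python3 st.py
```

```text
4.95 [ 0.5551 -0.0653  0.0556] yaw 99.18 j [ 0.21  0.5  -0.27  1.87  0.18  0.79  1.59] f [-0.52 -0.09 -0.23] [ 0.145 -0.019  0.059] w 32.25 0.0
```

Emit:
{"fn": "move_arm", "kwargs": {"series": [[0,0,0,0,0,0],[0,0,0,0,0,0],[0,0,0,0,0,0],[0,0,0,0,0,0],[0,0,0,0,0,0]], "claw": -1, "squeeze": 40}}

```text
clock: 5.45
position: [0.5562, -0.0654, 0.0573]
ee_rot: [-0.251, 3.131, -0.0]
force: [-0.3, -0.4, 1.0]
width: 0.169
gripper_force: 39.7
```

```bash
python3 st.py; python3 - <<'E'
from h import *
im,d=get_image('side');save('d.png',cv2.resize(im[170:290,235:395],(800,600),interpolation=cv2.INTER_CUBIC))
E
```

```text
5.45 [ 0.5562 -0.0654  0.0573] yaw 99.17 j [ 0.21  0.5  -0.27  1.87  0.18  0.79  1.59] f [-0.34 -0.42  1.02] [0.065 0.075 0.04 ] w 15.57 39.72623527050018
```

View pics/d.png

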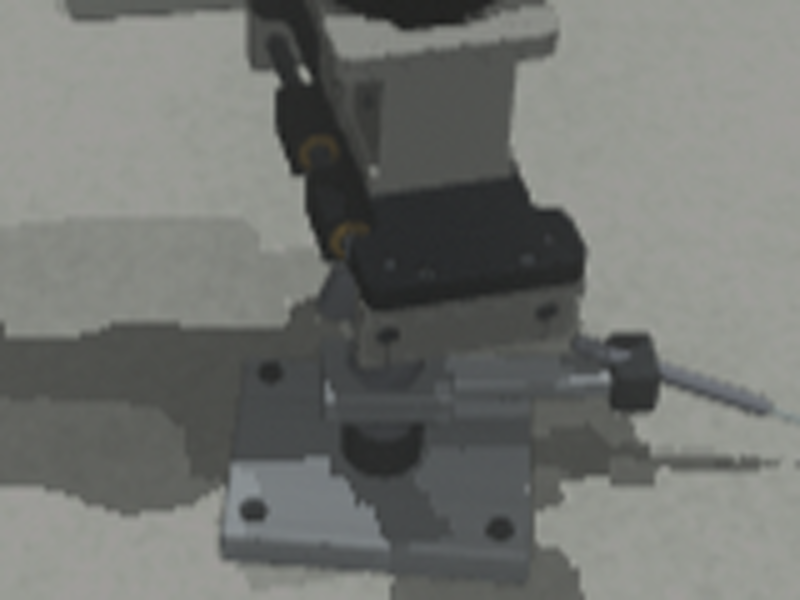

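The width is 15.6 mm, so the fingers are now on the nut's flats, and the side view shows them low on the nut and clear of the block. At least 90° of free run is certain, so I turn 84° clockwise first.

Emit:
{"fn": "move_arm", "kwargs": {"series": [[0,0,0,0,0,-0.14],[0,0,0,0,0,-0.28],[0,0,0,0,0,-0.42],[0,0,-0.0003,0,0,-0.56],[0,0,-0.0003,0,0,-0.7]]}}

```text
clock: 6.0
position: [0.5561, -0.0655, 0.057]
ee_rot: [0.897, 3.01, -0.0]
force: [-0.1, -0.9, 1.2]
width: 0.171
gripper_force: 39.7
```

```bash
python3 st.py
```

```text
6.0 [ 0.5561 -0.0655  0.057 ] yaw 56.83 j [ 0.07  0.49 -0.07  1.88  0.05  0.77  0.97] f [-0.1  -0.88  1.24] [-0.135  0.097  0.061] w 15.77 39.71672058105469
```

Emit:
{"fn": "move_arm", "kwargs": {"series": [[0,0,0,0,0,-0.14],[0,0,0,0,0,-0.28],[0,0,0,0,0,-0.42],[0,0,-0.0003,0,0,-0.56],[0,0,-0.0003,0,0,-0.7]]}}

```text
clock: 6.5
position: [0.5561, -0.0656, 0.0568]
ee_rot: [1.916, 2.489, -0.0]
force: [-1.4, -2.1, 1.2]
width: 0.174
gripper_force: 39.7
```

```bash
python3 st.py
```

```text
6.5 [ 0.5561 -0.0656  0.0568] yaw 14.82 j [-0.07  0.48  0.12  1.9  -0.08  0.77  0.36] f [-1.35 -2.06  1.16] [-0.24   0.238 -0.013] w 15.99 39.71693515777588
```

Emit:
{"fn": "move_arm", "kwargs": {"series": [[0,0,0,0,0,0],[0,0,0,0,0,0]]}}

```text
clock: 6.7
position: [0.5561, -0.0655, 0.0568]
ee_rot: [1.903, 2.499, -0.0]
force: [-0.9, -3.0, 3.2]
width: 0.173
gripper_force: 39.7
```

```bash
python3 st.py
```

```text
6.7 [ 0.5561 -0.0655  0.0568] yaw 15.42 j [-0.07  0.48  0.12  1.89 -0.08  0.77  0.37] f [-0.93 -2.97  3.17] [-0.399  0.267 -0.087] w 15.91 39.73217725753784
```

```bash
cat >> st.py <<'E'
e=[s['joint_efforts'][6]];t=[s['ft_torque'][2]]
import sys
for _ in range(int(sys.argv[1]) if len(sys.argv)>1 else 0):
    get_image('wrist');s=readout.observe();e.append(s['joint_efforts'][6]);t.append(s['ft_torque'][2])
print('e7',np.round(e,3),'tz',np.round(t,3),'mean',np.mean(t).round(3))
E
python3 st.py 2
```

```text
6.7 [ 0.5561 -0.0655  0.0568] yaw 15.42 j [-0.07  0.48  0.12  1.89 -0.08  0.77  0.37] f [-0.93 -2.97  3.17] [-0.399  0.267 -0.087] w 15.91 39.73217725753784
e7 [-0.347 -0.054  0.031] tz [-0.087 -0.037 -0.042] mean -0.056
```

Emit:
{"fn": "move_arm", "kwargs": {"series": [[0,0,0,0,0,-0.034],[0,0,0,0,0,-0.068],[0,0,0,0,0,-0.102],[0,0,0,0,0,-0.136],[0,0,-0.0001,0,0,-0.17]]}}

```text
clock: 7.3
position: [0.5561, -0.0655, 0.0566]
ee_rot: [2.126, 2.312, -0.0]
force: [-0.9, -2.3, 6.4]
width: 0.171
gripper_force: 39.7
```

```bash
python3 st.py 2
```

```text
7.3 [ 0.5561 -0.0655  0.0566] yaw 4.8 j [-0.1   0.49  0.17  1.9  -0.11  0.77  0.21] f [-0.91 -2.27  6.4 ] [-0.593  0.375  0.029] w 15.7 39.72451329231262
e7 [ 0.59   0.363 -0.454] tz [ 0.029 -0.022 -0.007] mean 0.0
```

Emit:
{"fn": "move_arm", "kwargs": {"series": [[0,0,0,0,0,-0.034],[0,0,0,0,0,-0.068],[0,0,0,0,0,-0.102],[0,0,0,0,0,-0.136],[0,0,0,0,0,-0.17]]}}

```text
clock: 7.9
position: [0.556, -0.0655, 0.0566]
ee_rot: [2.323, 2.114, -0.0]
force: [-1.1, -3.7, 6.4]
width: 0.17
gripper_force: 39.7
```

```bash
python3 st.py 2
```

```text
7.9 [ 0.556  -0.0655  0.0566] yaw -5.39 j [-0.14  0.49  0.22  1.9  -0.15  0.77  0.07] f [-1.06 -3.71  6.45] [-0.624  0.356  0.036] w 15.67 39.723764061927795
e7 [ 0.584  0.36  -0.453] tz [ 0.036  0.023 -0.022] mean 0.012
```

Emit:
{"fn": "move_arm", "kwargs": {"series": [[0,0,0,0,0,-0.034],[0,0,0,0,0,-0.068],[0,0,0,0,0,-0.102],[0,0,0,0,0,-0.136],[0,0,0,0,0,-0.17]]}}

```text
clock: 8.5
position: [0.556, -0.0655, 0.0566]
ee_rot: [2.503, 1.899, -0.0]
force: [-1.6, -2.7, 5.8]
width: 0.175
gripper_force: 39.7
```

```bash
python3 st.py 1
```

```text
8.5 [ 0.556  -0.0655  0.0566] yaw -15.63 j [-0.17  0.49  0.27  1.9  -0.18  0.77 -0.08] f [-1.61 -2.71  5.8 ] [-0.756  0.375  0.001] w 16.1 39.72358703613281
e7 [0.578 0.333] tz [ 0.001 -0.014] mean -0.006
```

Emit:
{"fn": "move_arm", "kwargs": {"series": [[0,0,0,0,0,-0.034],[0,0,0,0,0,-0.068],[0,0,0,0,0,-0.102],[0,0,0,0,0,-0.136],[0,0,0,0,0,-0.17]]}}

```text
clock: 9.05
position: [0.556, -0.0654, 0.0565]
ee_rot: [2.661, 1.67, -0.0]
force: [-1.7, -4.2, 6.0]
width: 0.174
gripper_force: 39.8
```

```bash
python3 st.py 1
```

```text
9.05 [ 0.556  -0.0654  0.0565] yaw -25.79 j [-0.21  0.5   0.32  1.91 -0.21  0.77 -0.22] f [-1.71 -4.24  6.03] [-0.964  0.431  0.319] w 15.96 39.78086292743683
e7 [0.282 0.056] tz [0.319 0.322] mean 0.32
```

Contact: the torque stepped to about 0.32 N m. From here I go in small steps.

Emit:
{"fn": "move_arm", "kwargs": {"series": [[0,0,0,0,0,-0.012],[0,0,0,0,0,-0.024],[0,0,0,0,0,-0.036]], "squeeze": 55}}

```text
clock: 9.4
position: [0.556, -0.0655, 0.0565]
ee_rot: [2.691, 1.621, -0.0]
force: [-2.1, -4.1, 5.0]
width: 0.173
gripper_force: 54.7
```

```bash
python3 st.py 2
```

```text
9.4 [ 0.556  -0.0655  0.0565] yaw -27.88 j [-0.21  0.5   0.33  1.91 -0.22  0.77 -0.25] f [-2.07 -4.15  4.99] [-0.913  0.412  0.378] w 15.88 54.73207890987396
e7 [-0.143 -0.223 -0.506] tz [0.378 0.362 0.347] mean 0.362
```

Emit:
{"fn": "move_arm", "kwargs": {"series": [[0,0,0,0,0,-0.01],[0,0,0,0,0,-0.02],[0,0,0,0,0,-0.03]]}}

```text
clock: 9.8
position: [0.556, -0.0655, 0.0565]
ee_rot: [2.716, 1.578, -0.0]
force: [-1.6, -3.4, 4.8]
width: 0.174
gripper_force: 54.7
```

```bash
python3 st.py 3
```

```text
9.8 [ 0.556  -0.0655  0.0565] yaw -29.68 j [-0.22  0.5   0.33  1.91 -0.23  0.77 -0.28] f [-1.56 -3.41  4.82] [-0.949  0.385  0.355] w 16.04 54.743732213974
e7 [-0.208 -0.274 -0.511 -0.414] tz [0.355 0.423 0.39  0.347] mean 0.379
```

Emit:
{"fn": "move_arm", "kwargs": {"series": [[0,0,0,0,0,-0.008],[0,0,0,0,0,-0.016],[0,0,0,0,0,-0.016]]}}

```text
clock: 10.25
position: [0.556, -0.0654, 0.0565]
ee_rot: [2.729, 1.556, -0.0]
force: [-1.7, -4.2, 5.2]
width: 0.171
gripper_force: 54.7
```

```bash
python3 st.py 4
```

```text
10.25 [ 0.556  -0.0654  0.0565] yaw -30.63 j [-0.22  0.5   0.34  1.91 -0.23  0.77 -0.29] f [-1.66 -4.19  5.21] [-0.956  0.421  0.438] w 15.73 54.74385380744934
e7 [-0.501 -0.424 -0.392 -0.384 -0.382] tz [0.438 0.403 0.361 0.395 0.379] mean 0.395
```

That reads about 0.40 N m. I'll let go and retreat straight up.

Emit:
{"fn": "move_arm", "kwargs": {"series": [[0,0,0,0,0,0],[0,0,0,0,0,0],[0,0,0,0,0,0],[0,0,0,0,0,0],[0,0,0,0,0,0]], "claw": -0.3}}

```text
clock: 10.95
position: [0.556, -0.065, 0.0564]
ee_rot: [-2.728, -1.558, 0.0]
force: [0.3, -0.3, 0.5]
width: 0.348
gripper_force: 0.0
```

Emit:
{"fn": "move_arm", "kwargs": {"series": [[0,0,0.03,0,0,0],[0,0,0.07,0,0,0],[0,0,0.13,0,0,0],[0,0,0.18,0,0,0],[0,0,0.2,0,0,0]]}}

```text
clock: 11.45
position: [0.5577, -0.0656, 0.2104]
ee_rot: [2.726, 1.556, 0.007]
force: [0.5, -1.0, 0.2]
width: 0.349
gripper_force: 0.0
```

```bash
python3 st.py; python3 m.py w4.png; python3 - <<'E'
from h import *
im,d=get_image('wrist')
o=[cv2.resize(im[60:360,80:480],(400,300))]
for n,(u,v) in dict(side=(315,230)).items():
    im,d=get_image(n);o.append(cv2.resize(im[v-38:v+37,u-50:u+50],(400,300),interpolation=cv2.INTER_CUBIC))
save('e.png',np.hstack(o))
E
```

```text
11.45 [ 0.5577 -0.0656  0.2104] yaw -30.57 j [-0.28  0.32  0.4   1.74 -0.14  1.1  -0.37] f [ 0.52 -1.    0.15] [-0.021  0.047  0.023] w 32.15 0.0
e7 [-0.056] tz [0.023] mean 0.023
11.45 [ 0.5577 -0.0656  0.2104] tool y deg -30.57 z [ 0.005  0.    -1.   ] j7 -0.368 f [ 0.52 -1.    0.15] [-0.021  0.047  0.023] 0.34943434235250725
0.058 1447 mean [ 0.5895 -0.064   0.0635] z 0.069 [593.1 -65.8  36.  125.5  88.9] ang 177.0 px 302.0 174.0
0.076 155 mean [ 0.5592 -0.0649  0.0797] z 0.0815 [558.5 -65.9  19.7  32.7  60.1] ang 157.5 px 279.0 191.0
0.113 466 mean [ 0.5569 -0.0624  0.1165] z 0.1226 [555.7 -64.4  47.3  15.3  59.6] ang 61.4 px 276.0 198.0
0.117 168 mean [ 0.5565 -0.0633  0.1181] z 0.1226 [555.9 -64.5  44.1  12.2  62.3] ang 62.0 px 276.0 200.0
0.1285 130 mean [ 0.5558 -0.0644  0.1355] z 0.1385 [555.6 -64.9  10.2  10.5  58.1] ang 50.4 px 276.0 206.0
```

View pics/e.png

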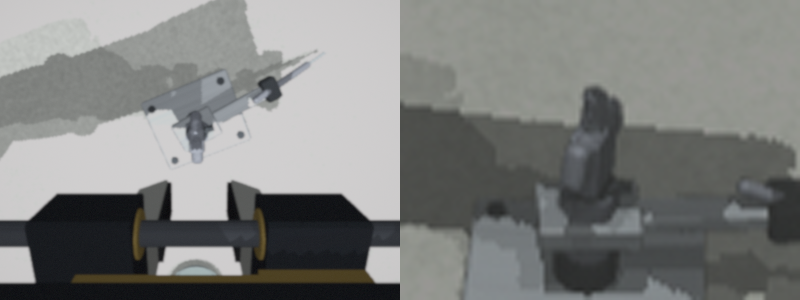

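The wing nut stands at about 60°, matching the tool's final angle, so it stayed where it was tightened. The gripper is open and clear, and no-load torque reads 0.02 N m.

```bash
python3 -c "
from cell import ticket
print(ticket.sign_off())"
```

```text
the job is handed in; nothing more can be done
None
```

The wing nut is run down onto the lock washer and tightened to about 0.4 N m (measured at the wrist), then released with the gripper clear, and the job is handed in at about 11.6 s; I did not measure the hex nut's angle directly, but the torque stayed well below the 0.65 N m at which it turns.

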